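# Load a carton of microscope slides into the roller rack

## Task

Take the long slide carton, set it down flat on the high end of the sloped roller rack with its length along the rack, and let go there, so that it rolls down on its own to rest against the stop. Do not drop it onto the rollers, do not push or carry it down the lower half of the lane, and leave the short square carton where it stands.

Things in the scene. Friction and masses are not known exactly. Their poses are not given: they have to be found in the camera images.
- slide_carton: The long cardboard slide carton, a plain closed box 84 mm long (its x), 52 mm wide (its y) and 44 mm high, with a blank white label on top; about 0.35 kg, stands on the bench. Origin: centre of its underside; z up. Either end may lead. Grip it across its width in the upper half.
- short_carton: A bystander, the square carton of the same cardboard: 52 x 52 mm, 44 mm high. Origin: centre of its underside. An amber bottle (50 mm across, 105 mm high) and a lidded specimen pot (54 mm across, 60 mm high) also stand about on the bench.
- roller_rack: Fixed aluminium rack, 320 x 90 mm, with 13 white rollers 23 mm apart. Origin: centre of its footprint on the bench, z up; x runs level along the lane from the high loading end (-x, robot's side) to the low end with the stop (+x). Roller tops 85 mm above the bench at the high end, 40 mm at the stop. Two side guides, 76 mm apart, stand 8 mm above them. A carton rolls down slowly, in about 2 s.
- rack_stop (a point): Point at the foot of the stop's rubber face, at mid-width, level with the roller tops, 150 mm in x from the rack's origin. Its frame is tilted with the lane by 0.15 rad: x points downhill along the rollers, y across the lane, z up, square to the rollers. The rollers run from x = 0 back to x = -290 mm; the stop rises 24 mm above them.
Things that resemble listed ones, but are neither listed nor needed, are in the scene too. What is shaped like the slide_carton but purple or yellow is not meant.

How it is judged:
By the outcome, as a careful person would: the job done as asked, in the order asked, and still so for the second after the job is handed in, with the robot touching nothing.
It also fails if it takes over 35 s, if anything falls off the work surface, if the arm or the gripper's body presses on something with over 40 N, if the wrist force passes 120 N, or if a joint passes its speed limit or range.

## Robot

A 7-joint arm with a two-finger parallel gripper is mounted at the origin on the work surface. World frame = base frame: x ahead of the robot, y to its left, z up, the work surface at z = 0. Lengths are in m, angles in degrees, forces in N, time in s.
With the tool pointing down it reaches from about 0.425 to 0.825 m from the base axis. Payload 3.6 kg.
Tool frame: the origin (TCP) lies midway between the tips of the shut fingers; the grasp point (between the pads) lies 19 mm behind it (env.pinch_z is the distance from the TCP to the grasp point, in m); z points along the fingers, y is the direction in which the jaws open and shut (so a half turn about z gives the same grasp; the last joint's range is limited). The gripper opens to 93 mm and grips with 3 to 60 N. Pads are 15 mm wide; open, the fingers measure 128 mm over their backs; the gripper's body (75 mm by 188 mm) begins 65 mm behind the grasp point.
Start: joints at [-74.227, 35.231, -0.722, 81.555, 0.464, 63.22, -2.315], TCP at [0.193, 0.621, 0.219] pointing down, gripper open.
Joint ranges: [-178.69, 178.69], [-17.37, 117.87], [-77.05, 75.6], [15.02, 138.74], [-78.02, 258.01], [0.78, 113.62], [-162.83, 162.83]. Speed limits (degrees/s): [159.86, 159.86, 180, 180, 180, 180, 180].

## Interface

Orientations are given as [roll, pitch, yaw] about the fixed x, y, z axes, in that order (R = Rz(yaw) Ry(pitch) Rx(roll)).
In Python, from workcell import status, optics, env gives the robot as it stands.
- The arm moves only by the tool step_arm, never from a script. Its argument "series" is a list of rows, each a list of 3 entries, a list of its own where there are three numbers: the closure, from 0 (fully open) to 1 (shut), then the shift along the tool's x, y, z in mm, then the turn about the tool's z in rad. In form: [[claw, [dx, dy, dz], spin], ...]. A call has 1 to 12 rows; each row is the pose to reach, as a shift and turn from the pose commanded when the call began, along the tool's axes at that moment; what a row does not reach only later rows make up. A row lasts 1/10 s, in which the tool goes at most 50 mm and 8.59 degrees, less where a joint would pass 70% of its speed; a pose out of reach is approached as far as the arm can. A call with a gripper value outside its range is refused whole. The fingers move at their own pace and stop on an object; "grip_force" is the grip in N (left out, the last holds). Time passes only in rows, so rows that repeat a pose let the fingers close. It gives the time, the measured TCP pose, the force and the opening at its end, in the units of the state.
- status.state(): the state, without advancing time (a new reading comes with each control period).
- optics.camera(name): name is "side" or "top" or "wrist"; returns (picture, depth): 420x560x3 uint8, red, green, blue; 420x560 float32, m along the optical axis (not along the pixel's ray), 0 where there is no reading.
- optics.camera_info(name): a dict with "intrinsics" (3x3 intrinsics, pixels), "extrinsics" (4x4, takes a point from world to camera coordinates). Camera axes: x right, y down, z forward; pixel columns grow to the right and rows downward; lengths in m; the calibration is good to about 2 mm. A picture is of the moment at which its call begins: read the wrist's pose just before it. camera_info takes no time and is no camera call; for the wrist camera it gives the pose at the moment of the call.
- env.finish_job(): hands the job in, once; it reports no verdict.
The state is a dict: "time_s": time; "joints": joint angles; "joint_velocities": joint speeds; "joint_torque": joint torques, N m; "ee_pos": TCP position; "ee_rot": TCP orientation; "force": force on the tool from outside, world axes, zero at the start; "ft_torque": the same for the moment, N m; "gripper_width": opening from 0.0 (shut) to 1.0 (fully open).
Only numpy, scipy, OpenCV 4.12 (cv2) and the standard library are available. Lean on these libraries where they do the work, as an engineer would, in place of code of your own. Each camera call takes 0.05 s, during which the arm holds its last target.

## Working session

There is one attempt and no reset: what is moved stays moved. The work goes in short steps, Python scripts to look and compute and a tool call to move; the robot and the scene stay as the last step left them, time stands still between calls to the robot, and variables do not carry over. Pictures are saved under pics/ and viewed, and the job is handed in when it is done.

Besides the shell and the picture viewer there is one more tool, called after "Call:" by a JSON object that holds its "api" and its "payload". step_arm: Moves the arm, as the interface text tells. Its arguments: {"type":"object","properties":{"series":{"type":"array","items":{"type":"array"}},"grip_force":{"type":"number"}},"required":["series"]}

```bash
mkdir -p pics; ls
python3 - <<'E'
from workcell import status, optics, env
import cv2, numpy as np
print(status.state(), env.pinch_z)
for n in ["side","top"]:
    im,d=optics.camera(n); cv2.imwrite(f"pics/{n}0.png",im[:,:,::-1]); np.savez(f"{n}0.npz",im=im,d=d)
    i=optics.camera_info(n); print(n,np.round(i["intrinsics"],1).tolist(),np.round(i["extrinsics"],4).tolist())
E
```

```text
pics
{'time_s': 0.0, 'joints': array([-74.22522777,  35.29012472,  -0.72302802,  81.63993843,
         0.46354663,  63.22018026,  -2.31371505]), 'joint_velocities': array([-0.01056601,  0.06245866,  0.10539208,  0.02663775, -0.05693857,
       -0.06943018, -0.00995322]), 'joint_torque': array([-2.00226000e-04, -4.58922350e+01,  2.09319368e-01, -1.65747374e+01,
       -6.10198430e-02,  2.03896692e-02,  2.14562874e-04]), 'ee_pos': array([0.19297124, 0.61986628, 0.21747927]), 'ee_rot': array([-1.79852623e+02,  1.54223645e-03,  1.62711617e+02]), 'force': array([-0.18389007, -0.4513372 ,  1.01903633]), 'ft_torque': array([-0.01545467, -0.03491959, -0.0334877 ]), 'gripper_width': 1.0023295350574286} 0.0188
side [[389.9, 0.0, 275.4], [0.0, 389.9, 213.3], [0.0, 0.0, 1.0]] [[0.949, -0.3151, 0.0087, -0.5282], [-0.208, -0.6468, -0.7338, 0.1359], [0.2368, 0.6946, -0.6794, 0.7727], [0.0, 0.0, 0.0, 1.0]]
top [[408.7, 0.0, 280.0], [0.0, 408.7, 212.4], [0.0, 0.0, 1.0]] [[-0.0258, -0.9995, -0.0163, -0.0128], [-0.9992, 0.0263, -0.0308, 0.5321], [0.0312, 0.0155, -0.9994, 0.867], [0.0, 0.0, 0.0, 1.0]]
```

View pics/side0.png

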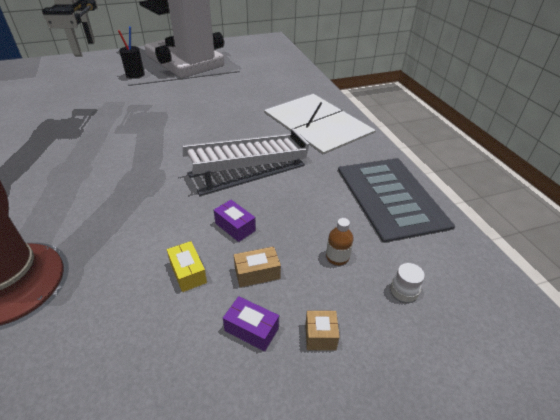

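View pics/top0.png

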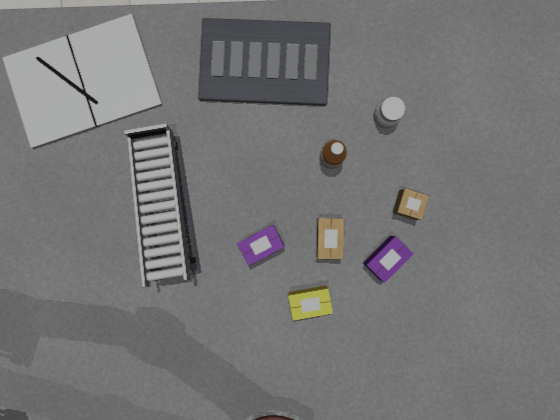

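Side view: the brown long carton is at (257,266) and the brown square one at (322,329). Purple ones are at (235,220) and (251,323), a yellow one at (186,266), and the rack runs from (195,165) to its stop at (298,140). In the top view the candidates shaped like the slide carton are brown (331,239), purple (261,245) and (389,258), and yellow (311,304). The square one is at (413,204). Only the brown one at (331,239) is both long and cardboard; I'll confirm it in a crop and measure.

```bash
cat > h.py <<'E'
import numpy as np, cv2
from workcell import status, optics, env
def cam(n):
    i=optics.camera_info(n); return np.array(i["intrinsics"]),np.array(i["extrinsics"])
def ray(n,uv,KE=None):
    K,E=KE or cam(n); R,t=E[:3,:3],E[:3,3]
    d=R.T@np.linalg.inv(K)@np.array([uv[0],uv[1],1.]); return -R.T@t,d
def onplane(n,uv,z,KE=None):
    o,d=ray(n,uv,KE); return o+d*(z-o[2])/d[2]
def tri(obs): # list of (o,d)
    A=np.zeros((3,3));b=np.zeros(3)
    for o,d in obs:
        d=d/np.linalg.norm(d);P=np.eye(3)-np.outer(d,d);A+=P;b+=P@o
    p=np.linalg.solve(A,b)
    return p,[np.linalg.norm((np.eye(3)-np.outer(d,d)/(d@d))@(p-o)) for o,d in obs]
def cloud(n,d,KE=None):
    K,E=KE or cam(n); v,u=np.mgrid[:d.shape[0],:d.shape[1]]
    c=np.stack([(u-K[0,2])/K[0,0]*d,(v-K[1,2])/K[1,1]*d,d],-1)
    return (c-E[:3,3])@E[:3,:3]
E
python3 - <<'E'
from h import *
S=np.load("side0.npz");T=np.load("top0.npz")
def label(im,box,hs):
    x0,y0,x1,y1=box; c=cv2.cvtColor(im[y0:y1,x0:x1],cv2.COLOR_RGB2HSV)
    m=((c[...,2]>170)&(c[...,1]<60)).astype(np.uint8)
    n,l,s,ce=cv2.connectedComponentsWithStats(m); k=1+np.argmax(s[1:,4]); return ce[k]+[x0,y0],s[k,4]
lt=label(T["im"],(310,210,352,268),0); ls=label(S["im"],(230,245,285,290),0); print(lt,ls)
print("label tri",tri([ray("top",lt[0]),ray("side",ls[0])]))
P=cloud("top",T["d"])
print("bench z",np.median(P[330:400,300:420,2]), "depth z label",P[int(lt[0][1])-4:int(lt[0][1])+4,int(lt[0][0])-4:int(lt[0][0])+4].mean((0,1)))
# carton top from depth
reg=np.zeros(T["d"].shape,bool);reg[205:270,305:360]=1
m=reg&(P[...,2]>0.036)&(P[...,2]<0.055)
m=m.astype(np.uint8);cs,_=cv2.findContours(m,0,1);c=max(cs,key=cv2.contourArea);r=cv2.minAreaRect(c);
w=np.array([onplane("top",q,0.044)[:2] for q in cv2.boxPoints(r)]);print(r,w.round(4).tolist(),w.mean(0),[np.linalg.norm(w[i]-w[i-1]) for i in range(4)])
hs=cv2.cvtColor(T["im"],cv2.COLOR_RGB2HSV)
# rack heights
for p in [(165,272),(162,240),(157,200),(152,145)]: print(p,P[p[1]-2:p[1]+3,p[0]-6:p[0]+7].reshape(-1,3).mean(0).round(4))
cv2.imwrite("pics/crop1.png",np.hstack([cv2.resize(T["im"][115:300,105:215],None,fx=3.2,fy=3.2,interpolation=2)[:560],cv2.resize(T["im"][190:290,290:440],None,fx=2.9,fy=5.6,interpolation=2)[:560,:]])[:,:,::-1])
cv2.imwrite("pics/crop2.png",cv2.resize(S["im"][120:200,170:320],None,fx=5,fy=5,interpolation=2)[:,:,::-1])
E
```

```text
(array([330.38172043, 238.01075269]), np.int32(186)) (array([256.33486239, 259.16055046]), np.int32(218))
label tri (array([ 0.47460888, -0.12892591,  0.04129638]), [np.float64(0.000632108046558398), np.float64(0.000632108046558426)])
bench z -0.0008005860238689093 depth z label [ 0.47640879 -0.1270102   0.04424735]
((330.7155456542969, 238.3083038330078), (25.596397399902344, 41.03841781616211), 1.5074357986450195) [[0.4342, -0.1011], [0.518, -0.1057], [0.5152, -0.1579], [0.4316, -0.1532]] [ 0.47475243 -0.12945714] [np.float64(0.05215642848124887), np.float64(0.08384706377380546), np.float64(0.05231462360516327), np.float64(0.08375823363957474)]
(165, 272) [0.4182 0.201  0.0808]
(162, 240) [0.4811 0.2048 0.0839]
(157, 200) [0.5624 0.2255 0.0465]
(152, 145) [0.6786 0.2369 0.037 ]
```

View pics/crop1.png

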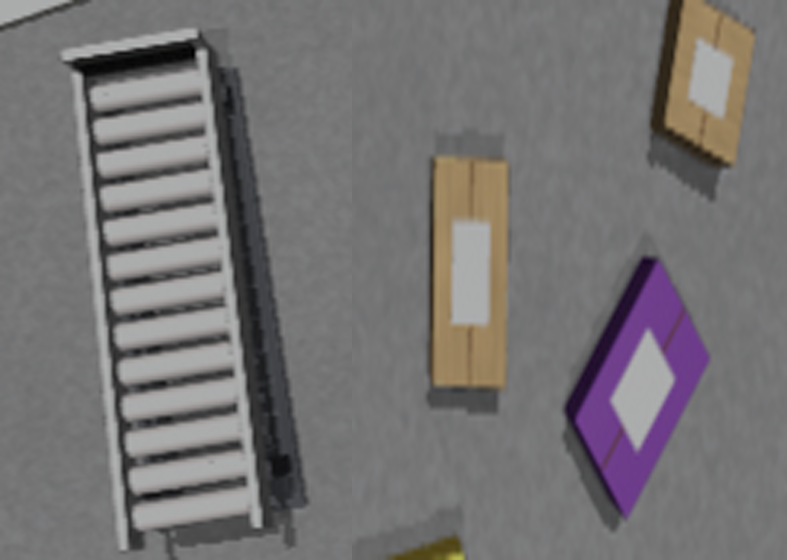

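View pics/crop2.png

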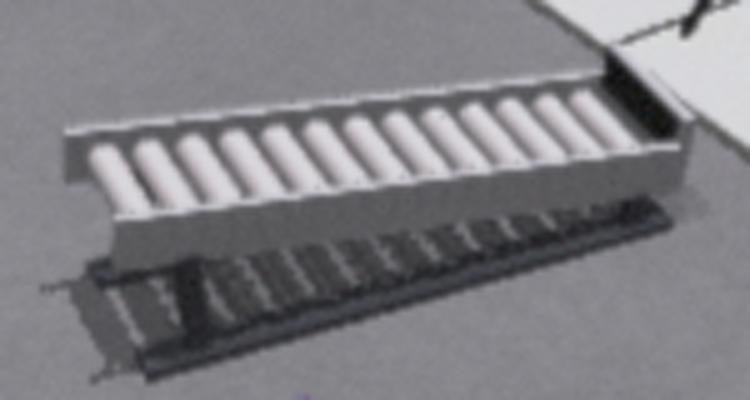

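The crop confirms it: the brown long carton is the target. Its label centre is at (330,238) in the top view, and the square brown one is separate. The rack's low end with the stop is at the top of the picture. Now I'll measure the rack from its rollers in both views.

Run:
```python
from h import *
S=np.load("side0.npz");T=np.load("top0.npz")
def rollers(im,roi,thr,amin,amax):
    x0,y0,x1,y1=roi; g=cv2.resize(cv2.cvtColor(im[y0:y1,x0:x1],cv2.COLOR_RGB2GRAY),None,fx=4,fy=4,interpolation=cv2.INTER_CUBIC)
    m=(g>thr).astype(np.uint8); n,l,s,c=cv2.connectedComponentsWithStats(m,connectivity=4); out=[]
    for k in range(1,n):
        if amin<s[k,4]<amax:
            cc=cv2.findContours((l==k).astype(np.uint8),0,1)[0][0]; r=cv2.minAreaRect(cc)
            out.append(((r[0][0]+.5)/4-.5+x0,(r[0][1]+.5)/4-.5+y0,max(r[1])/4,min(r[1])/4,s[k,4]))
    return np.array(out)
for t in (165,180,195,205):
    a=rollers(T["im"],(125,125,200,290),t,400,6000);b=rollers(S["im"],(175,130,312,180),t,200,6000)
    print(t,len(a),len(b))
    if t==195 or t==205: print(a.round(1).tolist());print(b.round(1).tolist())
P=cloud("top",T["d"])
print("z down centre"); 
for v in range(140,282,8):
    u=int(round(152+(v-145)*(166-152)/(272-145))); print(v,u,P[v,u].round(4),P[v,u-22:u+24,2].round(3)[::3])
```

```text
165 2 6
180 0 13
195 0 14
[]
[[302.8, 135.9, 17.2, 12.5, 2033.0], [290.7, 144.0, 14.7, 2.9, 512.0], [283.9, 145.2, 16.1, 2.5, 558.0], [276.3, 145.8, 16.0, 3.1, 638.0], [268.9, 147.0, 15.8, 3.1, 609.0], [261.2, 147.9, 16.0, 2.8, 627.0], [253.4, 148.8, 15.9, 2.9, 643.0], [245.2, 149.5, 15.1, 3.5, 675.0], [237.4, 150.8, 16.2, 3.3, 698.0], [229.0, 152.1, 16.4, 3.8, 746.0], [220.5, 152.8, 15.9, 3.7, 788.0], [211.6, 153.8, 15.5, 4.0, 794.0], [203.1, 154.9, 15.5, 4.1, 826.0], [194.2, 156.1, 16.0, 3.8, 843.0]]
205 0 14
[]
[[303.0, 135.8, 16.8, 12.2, 1812.0], [290.5, 143.6, 13.3, 1.7, 326.0], [284.0, 144.9, 14.7, 2.0, 351.0], [276.1, 145.7, 15.0, 2.1, 424.0], [268.4, 146.1, 13.5, 2.0, 382.0], [261.1, 147.5, 14.7, 2.2, 415.0], [253.3, 148.4, 14.7, 2.2, 435.0], [245.0, 149.1, 13.9, 2.5, 476.0], [237.1, 150.3, 14.3, 2.5, 460.0], [228.7, 151.1, 13.4, 2.6, 486.0], [220.5, 152.6, 14.8, 2.8, 554.0], [211.8, 153.5, 14.3, 2.8, 563.0], [203.1, 154.8, 14.7, 2.8, 595.0], [194.1, 155.9, 14.8, 2.8, 595.0]]
z down centre
140 151 [0.6886 0.238  0.0398] [ 0.049  0.038  0.023 -0.     0.001  0.037  0.038  0.04 
[... 1743 characters left out ...]
 0.47    0.2289 -0.0009] [ 0.08   0.07   0.072  0.07   0.07   0.068  0.067 -0.002 -0.003 -0.002
  0.002 -0.001  0.066  0.083  0.082  0.058]
252 164 [0.4571 0.2039 0.0755] [0.081 0.074 0.076 0.075 0.078 0.075 0.075 0.073 0.074 0.075 0.075 0.076
 0.073 0.085 0.082 0.06 ]
260 165 [0.4415 0.2012 0.0788] [0.082 0.07  0.    0.072 0.074 0.077 0.078 0.078 0.08  0.077 0.08  0.078
 0.08  0.088 0.083 0.065]
268 166 [4.181e-01 2.229e-01 2.000e-04] [ 0.084  0.081  0.078  0.075  0.07   0.004  0.002 -0.001 -0.    -0.001
  0.078  0.079  0.081  0.087  0.088  0.063]
276 166 [0.4101 0.1996 0.0793] [ 0.089  0.082  0.082  0.083  0.084  0.081  0.883  0.082  0.08   0.083
  0.077  0.079 -0.002 -0.003  0.095  0.075]
```

Run:
```python
from h import *
S=np.load("side0.npz");T=np.load("top0.npz")
for n,D,roi in (("top",T,(115,120,205,292)),("side",S,(175,125,315,185))):
    P=cloud(n,D["d"]);x0,y0,x1,y1=roi;q=P[y0:y1,x0:x1].reshape(-1,3)
    q=q[(q[:,0]>.37)&(q[:,0]<.72)&(q[:,1]>.1)&(q[:,1]<.32)&(q[:,2]>.03)&(q[:,2]<.11)]
    # downhill unit guess -> roller plane z=a*x+b*y+c ; upper roller surface
    w=np.ones(len(q),bool)
    co=np.array([-.15,.0,.146])
    co[2]=np.median(q[:,2]-q[:,:2]@co[:2])
    for _ in range(10):
        r=q[:,2]-np.c_[q[:,:2],np.ones(len(q))]@co
        w=(r>-.004)&(r<.004); co=np.linalg.lstsq(np.c_[q[w,:2],np.ones(w.sum())],q[w,2],rcond=None)[0]
    r=q[:,2]-np.c_[q[:,:2],np.ones(len(q))]@co
    print(n,co,np.degrees(np.arctan2(-co[1],-co[0])),np.hypot(co[0],co[1]), w.sum())
    R=q[w];c=R[:,:2].mean(0)
    g=q[(r>.005)&(r<.014)]
    ax=np.linalg.svd(g[:,:2]-g[:,:2].mean(0))[2][0]
    ax*=np.sign(ax[0])
    for _ in range(3):
        no=np.array([-ax[1],ax[0]]);s=(g[:,:2]-c)@no;L=(g[:,:2]-c)@ax
        angs=[];offs=[]
        for sg in (1,-1):
            k=(s*sg>.032)&(s*sg<.055)&(abs(L)<.14)
            if k.sum()<30: continue
            f=np.polyfit(L[k],s[k],1); k2=k&(abs(s-np.polyval(f,L))<.004);f=np.polyfit(L[k2],s[k2],1);angs.append(f[0]);offs.append(f[1])
        da=np.mean(angs); ax=ax+da*no;ax/=np.linalg.norm(ax);
    no=np.array([-ax[1],ax[0]])
    print(" axis",ax,np.degrees(np.arctan2(ax[1],ax[0])),"rail offs",offs,angs,"centre",c+no*np.mean(offs))
    La=(R[:,:2]-c)@ax; print(" roller extent",np.percentile(La,[0.5,99.5]), "end pts",c+no*np.mean(offs)+ax*np.percentile(La,0.5))
    for L in (-.14,0,.14):
        p=c+no*np.mean(offs)+ax*L; print("  p",p,"z",co[:2]@p+co[2])
    # stop
    st=q[((q[:,:2]-c)@ax>.13)&(r>.016)]; print(" stop L",np.percentile((st[:,:2]-c)@ax,[2,50,98]) if len(st) else None)
# image-based rail top corners from triangulation : roller ends
```

```text
top [-0.14888523 -0.02085772  0.14706338] 7.974813030461287 0.15033913760133233 3882
 axis [0.99031368 0.13884816] 7.981199581774771 rail offs [np.float64(0.03973928871548149), np.float64(-0.0419956289122376)] [np.float64(-0.00013764108903128948), np.float64(0.00013756148098957466)] centre [0.54526733 0.21851915]
 roller extent [-0.13933671  0.1484757 ] end pts [0.40728028 0.19917251]
  p [0.40662342 0.19908041] z 0.08237079529405672
  p [0.54526733 0.21851915] z 0.06132331616062499
  p [0.68391125 0.2379579 ] z 0.04027583702719324
 stop L [0.15481485 0.16083208 0.16776611]
side [-0.15111746 -0.0161177   0.14632946] 6.087965862517701 0.15197456229944836 1516
 axis [0.9902776  0.13910527] 7.996075207024394 rail offs [np.float64(0.03924194053673205), np.float64(-0.0427933312711765)] [np.float64(0.0007431417305546618), np.float64(-0.0007431354594821381)] centre [0.54152702 0.21581597]
 roller extent [-0.14375612  0.1601434 ] end pts [0.39916856 0.19581874]
  p [0.40288816 0.19634123] z 0.08228145774565655
  p [0.54152702 0.21581597] z 0.06101681652558252
  p [0.68016588 0.23529071] z 0.039752175305508494
 stop L [0.15742232 0.16260547 0.17072295]
```

```bash
cat >> h.py <<'E'
from scipy.spatial.transform import Rotation as Ro
def shift(target,yawjaw=None):
    s=status.state(); R=Ro.from_euler('xyz',s["ee_rot"],degrees=True).as_matrix()
    d=R.T@(np.array(target)-s["ee_pos"])*1000
    sp=None
    if yawjaw is not None:
        cur=np.degrees(np.arctan2(R[1,1],R[0,1])); a=(yawjaw-cur+90)%180-90; sp=-np.radians(a)
    print("t",round(s["time_s"],2),"pos",s["ee_pos"].round(4),"rot",s["ee_rot"].round(2),"F",s["force"].round(2),"w",round(s["gripper_width"],3)); print("shift mm",d.round(1),"spin",sp)
    return d,sp
E
python3 - <<'E'
from h import *
shift((.45,.25,.217)); shift((.475,-.129,.16),86.8)
E
```

```text
t 0.1 pos [0.193  0.6199 0.2176] rot [-179.87    0.    162.71] F [-0.01 -0.1   0.07] w 1.002
shift mm [-355.3 -276.8    1.3] spin None
t 0.1 pos [0.193  0.6199 0.2176] rot [-179.87    0.    162.71] F [-0.01 -0.1   0.07] w 1.002
shift mm [-491.8 -631.2   59.1] spin -0.24591450885597196
```

Call:
{"api": "step_arm", "payload": {"series": [[0,[-36,-28,0],-0.02],[0,[-71,-55,0],-0.05],[0,[-107,-83,0],-0.07],[0,[-142,-111,0],-0.1],[0,[-178,-138,0],-0.12],[0,[-213,-166,0],-0.15],[0,[-249,-194,0],-0.17],[0,[-284,-221,0],-0.2],[0,[-320,-249,0],-0.22],[0,[-355,-277,0],-0.246],[0,[-372,-321,0],-0.246],[0,[-389,-366,0],-0.246]]}}

```text
time_s: 1.3
ee_pos: [0.4561, 0.1536, 0.2182]
ee_rot: [-180.0, -0.0, 176.8]
force: [0.5, 0.3, -0.2]
gripper_width: 1.0
```

Run:
```python
from h import *
shift((.475,-.129,.16),86.8)
```

```text
t 1.3 pos [0.4561 0.1536 0.2182] rot [-1.7998e+02 -3.0000e-02  1.7680e+02] F [ 0.48  0.29 -0.18] w 1.0
shift mm [ -34.7 -281.1   58.3] spin -6.734953461902697e-05
```

Call:
{"api": "step_arm", "payload": {"series": [[0,[-6,-48,5],0],[0,[-12,-96,10],0],[0,[-18,-144,20],0],[0,[-24,-192,30],0],[0,[-30,-240,45],0],[0,[-35,-277,58],0],[0,[-35,-277,58],0],[0,[-35,-277,58],0]]}}

```text
time_s: 2.1
ee_pos: [0.4747, -0.1235, 0.1601]
ee_rot: [180.0, -0.1, 176.7]
force: [-0.5, 0.5, -0.2]
gripper_width: 1.002
```

Run:
```python
from h import *
KE=cam("wrist"); im,d=optics.camera("wrist"); cv2.imwrite("pics/wrist1.png",im[:,:,::-1])
P=cloud("wrist",d,KE)
h=cv2.cvtColor(im,cv2.COLOR_RGB2HSV)
m=((P[...,2]>.036)&(P[...,2]<.052)&(abs(P[...,0]-.475)<.07)&(abs(P[...,1]+.129)<.06)).astype(np.uint8)
c=max(cv2.findContours(m,0,1)[0],key=cv2.contourArea);r=cv2.minAreaRect(c);print(r)
w=np.array([onplane("wrist",q,.044,KE)[:2] for q in cv2.boxPoints(r)]);print(w.round(4).tolist(),w.mean(0),"z",np.median(P[...,2][m>0]))
shift((.475,-.129,.014),86.8)
```

```text
((272.0, 203.0), (86.0, 56.0), 90.0)
[[0.4313, -0.153], [0.4343, -0.1027], [0.5182, -0.1059], [0.515, -0.1606]] [ 0.47473225 -0.13053707] z 0.04465086925990715
t 2.15 pos [ 0.4752 -0.122   0.1605] rot [ 1.7994e+02 -4.0000e-02  1.7684e+02] F [-0.02  0.8  -1.4 ] w 0.999
shift mm [ -0.3  -7.1 146.4] spin 0.0006829817818014361
```

View pics/wrist1.png

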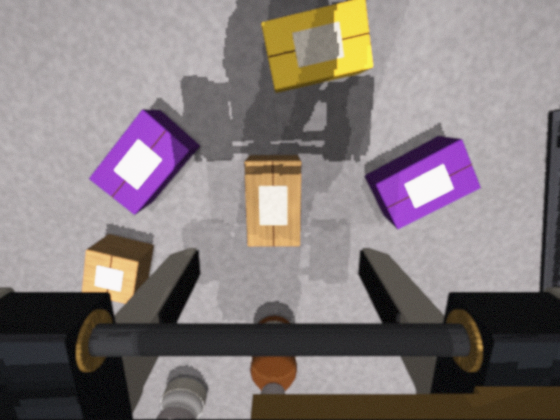

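The wrist view shows the carton between the fingers at (273,203), free of its neighbours. All three measurements agree: centre at about (0.475, -0.130), top at 44 mm. I'm lowering onto it.

Call:
{"api": "step_arm", "payload": {"series": [[0,[0,-8,30],0],[0,[0,-8,65],0],[0,[0,-8,100],0],[0,[0,-8,125],0],[0,[0,-8,140],0],[0,[0,-8,146],0],[0,[0,-8,146],0],[0,[0,-8,146],0]], "grip_force": 12}}

```text
time_s: 2.95
ee_pos: [0.4757, -0.1303, 0.0155]
ee_rot: [180.0, 0.1, 176.9]
force: [0.3, -0.0, -0.0]
gripper_width: 1.003
```

Call:
{"api": "step_arm", "payload": {"series": [[1,[0,0,0],0],[1,[0,0,0],0],[1,[0,0,0],0],[1,[0,0,0],0],[1,[0,0,0],0],[1,[0,0,0],0],[1,[0,0,0],0],[1,[0,0,0],0]], "grip_force": 12}}

```text
time_s: 3.75
ee_pos: [0.4749, -0.1305, 0.0147]
ee_rot: [180.0, -0.0, 176.8]
force: [-0.2, 2.0, 2.5]
gripper_width: 0.555
```

Call:
{"api": "step_arm", "payload": {"series": [[1,[0,0,-10],0],[1,[0,0,-30],0],[1,[0,0,-60],0],[1,[0,0,-95],0],[1,[0,0,-130],0],[1,[0,0,-145],0],[1,[0,0,-145],0]]}}

```text
time_s: 4.45
ee_pos: [0.4758, -0.1318, 0.1619]
ee_rot: [-179.9, 0.3, 176.8]
force: [0.1, 0.4, -4.4]
gripper_width: 0.559
```

Run:
```python
from h import *
im,d=optics.camera("side"); cv2.imwrite("pics/side1.png",im[:,:,::-1])
shift((.456,.205,.16),98)
```

```text
t 4.5 pos [ 0.4746 -0.1313  0.1602] rot [-1.7996e+02  6.0000e-02  1.7678e+02] F [-0.65  0.2  -3.89] w 0.561
shift mm [ 37.5 334.8  -0. ] spin -0.1958539067056545
```

View pics/side1.png

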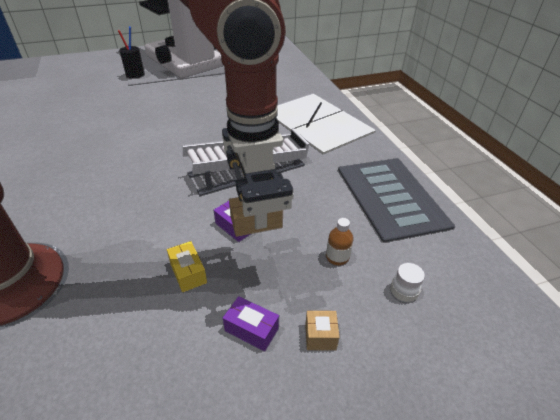

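The side view shows the carton held level at (258,213), with the square one untouched at (322,329). Next is the move to the rack's high end.

Call:
{"api": "step_arm", "payload": {"series": [[1,[3,25,0],-0.015],[1,[7,65,0],-0.04],[1,[12,110,0],-0.065],[1,[17,155,0],-0.09],[1,[22,200,0],-0.12],[1,[28,245,0],-0.145],[1,[33,285,0],-0.17],[1,[36,315,0],-0.19],[1,[37,330,0],-0.196],[1,[37,335,0],-0.196],[1,[37,335,0],-0.196],[1,[37,335,0],-0.196]]}}

```text
time_s: 5.7
ee_pos: [0.4568, 0.2029, 0.1592]
ee_rot: [-179.9, -0.1, -172.2]
force: [0.7, -0.6, -3.7]
gripper_width: 0.555
```

Run:
```python
from h import *
im,d=optics.camera("top"); np.savez("top2.npz",im=im,d=d)
w,dw=optics.camera("wrist"); s,ds=optics.camera("side")
cv2.imwrite("pics/m2.png",np.hstack([cv2.resize(w,(400,300)),cv2.resize(s[90:240,130:330],(400,300))])[:,:,::-1])
shift((.456,.205,.10),98)
```

```text
t 5.85 pos [0.4569 0.2037 0.1596] rot [-1.7994e+02 -2.0000e-02 -1.7214e+02] F [ 0.11 -0.57 -4.08] w 0.56
shift mm [ 0.7  1.5 59.6] spin -0.0024381298542023905
```

View pics/m2.png

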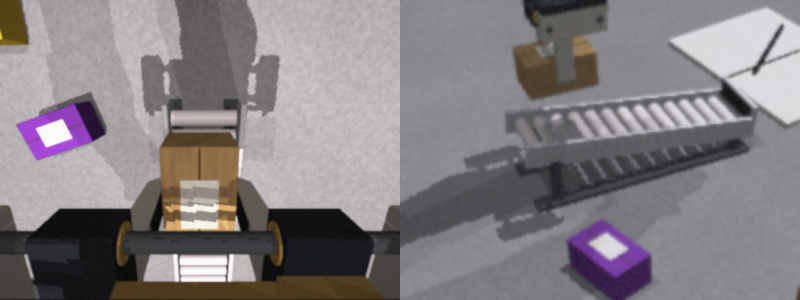

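The wrist view shows the first roller at (204,118) and the carton over the lane, but the lane looks a few pixels right of the carton's centre. I'll check that with numbers.

Run:
```python
from h import *
KE=cam("wrist"); im,d=optics.camera("wrist"); P=cloud("wrist",d,KE); np.savez("w2.npz",im=im,d=d,K=KE[0],E=KE[1]); print(KE[0][:,2])
st=status.state()["ee_pos"]; ax=np.array([np.cos(np.radians(8)),np.sin(np.radians(8))]);no=np.array([-ax[1],ax[0]])
q=P.reshape(-1,3); q=q[(q[:,2]>.05)&(q[:,2]<.12)&(q[:,0]<.8)]
L=(q[:,:2]-st[:2])@ax; s=(q[:,:2]-st[:2])@no
for a,b in ((-.08,-.06),(-.06,-.05),(-.05,-.04)):
    k=(L>a)&(L<b)&(abs(s)<.07)
    hst=[(round(c,3),int(((s[k]>c-.002)&(s[k]<=c+.002)).sum()),round(float(np.median(q[k][(s[k]>c-.002)&(s[k]<=c+.002),2])) if ((s[k]>c-.002)&(s[k]<=c+.002)).any() else 0,4)) for c in np.arange(-.056,.057,.004)]
    print(a,b,hst)
print("roller end L", np.percentile(L[(abs(s)<.03)&(abs(q[:,2]-.08)<.012)],[1,50,99]))
# carton top edges (z ~ .16-.0147+.044=.189)
q=P.reshape(-1,3);k=(q[:,2]>.18)&(q[:,2]<.197)&(np.hypot(*(q[:,:2]-st[:2]).T)<.07);
L=(q[k,:2]-st[:2])@ax; s=(q[k,:2]-st[:2])@no; kk=L<-.022;print("carton s",np.percentile(s[kk],[1,99]),"L",L.min(),L.max(),"z",np.median(q[k,2]))
```

```text
[278.89784561 210.20300642   1.        ]
-0.08 -0.06 [(np.float64(-0.056), 0, 0), (np.float64(-0.052), 0, 0), (np.float64(-0.048), 0, 0), (np.float64(-0.044), 0, 0), (np.float64(-0.04), 21, 0.0741), (np.float64(-0.036), 23, 0.0752), (np.float64(-0.032), 0, 0), (np.float64(-0.028), 0, 0), (np.float64(-0.024), 0, 0), (np.float64(-0.02), 0, 0), (np.float64(-0.016), 0, 0), (np.float64(-0.012), 0, 0), (np.float64(-0.008), 0, 0), (np.float64(-0.004), 0, 0), (np.float64(-0.0), 0, 0), (np.float64(0.004), 0, 0), (np.float64(0.008), 0, 0), (np.float64(0.012), 0, 0), (np.float64(0.016), 0, 0), (np.float64(0.02), 0, 0), (np.float64(0.024), 0, 0), (np.float64(0.028), 0, 0), (np.float64(0.032), 0, 0), (np.float64(0.036), 0, 0), (np.float64(0.04), 19, 0.0746), (np.float64(0.044), 27, 0.0775), (np.float64(0.048), 3, 0.0785), (np.float64(0.052), 0, 0), (np.float64(0.056), 0, 0)]
-0.06 -0.05 [(np.float64(-0.056), 0, 0), (np.float64(-0.052), 0, 0), (np.float64(-0.048), 0, 0), (np.float64(-0.044), 0, 0), (np.float64(-0.04), 62, 0.0933), (np.float64(-0.036), 123, 0.0879), (np.float64(-0.032), 10, 0.0771)
[... 1109 characters left out ...]
), (np.float64(-0.008), 70, 0.0826), (np.float64(-0.004), 69, 0.0827), (np.float64(-0.0), 69, 0.0827), (np.float64(0.004), 84, 0.0826), (np.float64(0.008), 69, 0.0826), (np.float64(0.012), 69, 0.0827), (np.float64(0.016), 70, 0.0829), (np.float64(0.02), 69, 0.0825), (np.float64(0.024), 71, 0.0824), (np.float64(0.028), 71, 0.0826), (np.float64(0.032), 72, 0.0827), (np.float64(0.036), 77, 0.0827), (np.float64(0.04), 94, 0.0841), (np.float64(0.044), 67, 0.0921), (np.float64(0.048), 7, 0.0908), (np.float64(0.052), 0, 0), (np.float64(0.056), 0, 0)]
roller end L [-0.0510125  -0.04182907 -0.02604972]
carton s [-0.02638552  0.02401607] L -0.042567535948845776 0.02222007819991884 z 0.1894683491384639
```

The lane centre is about 3 mm to +y of the carton, and the first roller's crest is 46 mm uphill of the TCP at z≈0.0835. I'll correct 3 mm across and go 7 mm uphill so the rear edge lands on that roller. Then I'll lower gently.

Call:
{"api": "step_arm", "payload": {"series": [[1,[7,3,15],0],[1,[7,3,35],0],[1,[7,3,50],0],[1,[7,3,56],0],[1,[7,3,58],0],[1,[7,3,58],0]]}}

```text
time_s: 6.5
ee_pos: [0.4497, 0.2075, 0.1019]
ee_rot: [180.0, 0.0, -172.0]
force: [0.1, -0.3, -3.6]
gripper_width: 0.565
```

Call:
{"api": "step_arm", "payload": {"series": [[1,[0,0,1],0],[1,[0,0,2],0],[1,[0,0,3],0],[1,[0,0,4],0],[1,[0,0,4],0]], "grip_force": 8}}

```text
time_s: 7.0
ee_pos: [0.4493, 0.2076, 0.0977]
ee_rot: [180.0, 0.0, -172.0]
force: [-0.6, -0.6, -2.7]
gripper_width: 0.559
```

Call:
{"api": "step_arm", "payload": {"series": [[1,[0,0,1],0],[1,[0,0,1],0],[1,[0,0,2],0],[1,[0,0,2],0],[1,[0,0,3],0],[1,[0,0,3],0]], "grip_force": 8}}

```text
time_s: 7.6
ee_pos: [0.4494, 0.2076, 0.0946]
ee_rot: [180.0, 0.0, -172.0]
force: [1.3, -0.9, -0.7]
gripper_width: 0.557
```

Run:
```python
from h import *
s,ds=optics.camera("side")
cv2.imwrite("pics/s3.png",cv2.resize(s[100:200,160:320],(800,500),interpolation=2)[:,:,::-1])
shift((.449,.2075,.092),98)
```

```text
t 7.65 pos [0.4494 0.2076 0.0946] rot [ 1.8000e+02  1.0000e-02 -1.7197e+02] F [ 1.27 -0.23 -0.6 ] w 0.559
shift mm [ 0.4 -0.   2.6] spin 0.0005907933509258636
```

View pics/s3.png

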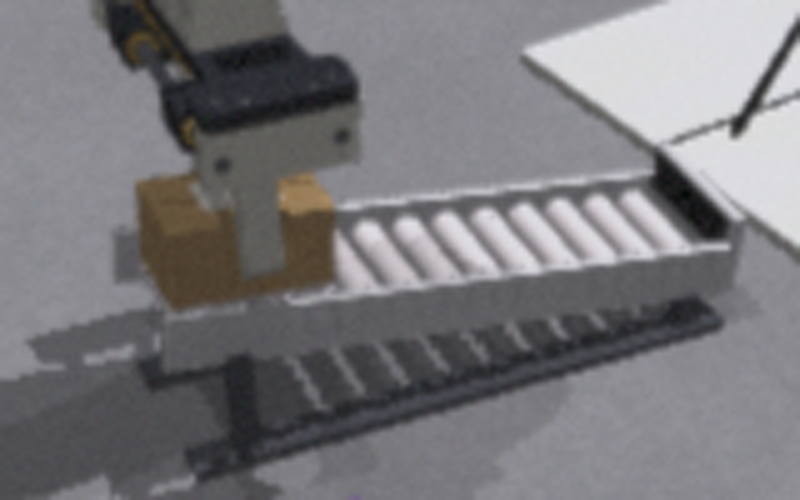

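The carton's rear edge bears on the rollers at about (180,305) in the crop. The measured force has dropped to -0.6 N, so it is taking up contact. I'll keep settling it.

Call:
{"api": "step_arm", "payload": {"series": [[1,[0,0,1],0],[1,[0,0,1],0],[1,[0,0,2],0],[1,[0,0,2],0]], "grip_force": 6}}

```text
time_s: 8.05
ee_pos: [0.4496, 0.2076, 0.0928]
ee_rot: [180.0, 0.0, -172.0]
force: [0.3, 0.7, -0.4]
gripper_width: 0.561
```

Call:
{"api": "step_arm", "payload": {"series": [[1,[0,0,1],0],[1,[0,0,1],0],[1,[0,0,1],0]], "grip_force": 6}}

```text
time_s: 8.35
ee_pos: [0.4508, 0.2078, 0.0925]
ee_rot: [180.0, 0.2, -172.0]
force: [2.2, -0.4, 5.6]
gripper_width: 0.562
```

Run:
```python
from h import *
s,ds=optics.camera("side"); np.savez("s4.npz",im=s,d=ds)
cv2.imwrite("pics/s4.png",cv2.resize(s[100:200,160:320],(800,500),interpolation=2)[:,:,::-1])
KE=cam("wrist"); im,d=optics.camera("wrist"); P=cloud("wrist",d,KE)
shift((.449,.2075,.092),98)
st=status.state()["ee_pos"]; ax=np.array([np.cos(np.radians(8)),np.sin(np.radians(8))]);no=np.array([-ax[1],ax[0]])
for nm,Q in (("wrist",P),("side",cloud("side",ds))):
    q=Q.reshape(-1,3);L=(q[:,:2]-st[:2])@ax; s=(q[:,:2]-st[:2])@no
    k=(abs(s)<.02)&(abs(L)<.046)&(q[:,2]>.105)&(q[:,2]<.14)&(abs(L)>.012)
    for _ in range(3):
        f=np.polyfit(L[k],q[k,2],1); k&=abs(q[:,2]-np.polyval(f,L))<.004
    print(nm,"top fit slope,z0",f,k.sum(),L[k].min(),L[k].max())
```

```text
t 8.45 pos [0.4508 0.2078 0.0925] rot [ 179.97    0.19 -171.98] F [1.6  0.67 5.79] w 0.559
shift mm [ 1.8 -0.1  0.5] spin 0.0003916172262957093
wrist top fit slope,z0 [-0.12503603  0.12260085] 5080 -0.040897216456927545 0.02393640026208519
side top fit slope,z0 [-0.14258945  0.12045515] 138 -0.04186979894483872 0.041951167701920304
```

View pics/s4.png

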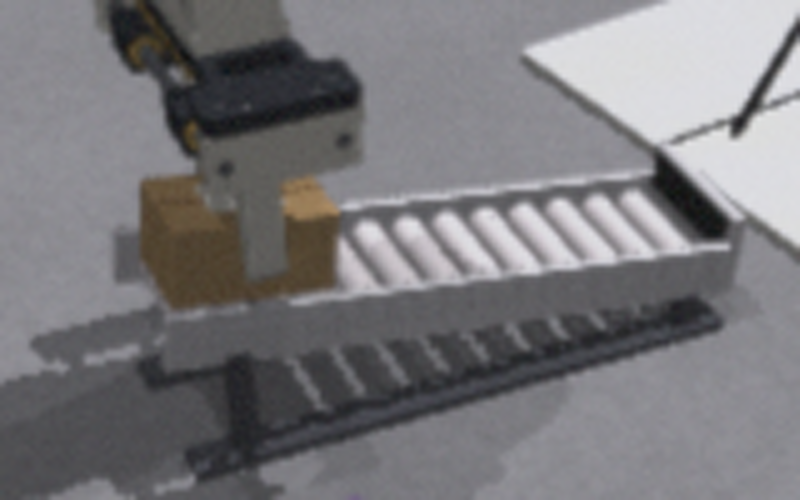

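The carton top now slopes at -0.125 (wrist) and -0.143 (side), against about -0.150 for the lane. The force has jumped to +5.7 N, so it lies flat on the rollers. Releasing.

Call:
{"api": "step_arm", "payload": {"series": [[0,[0,0,0],0],[0,[0,0,0],0],[0,[0,0,0],0],[0,[0,0,0],0],[0,[0,0,0],0],[0,[0,0,0],0],[0,[0,0,0],0],[0,[0,0,0],0]]}}

```text
time_s: 9.25
ee_pos: [0.4493, 0.2076, 0.0916]
ee_rot: [-180.0, -0.0, -172.0]
force: [0.5, -0.4, 0.3]
gripper_width: 0.999
```

Run:
```python
from h import *
s,ds=optics.camera("side")
cv2.imwrite("pics/s5.png",cv2.resize(s[100:200,160:320],(800,500),interpolation=2)[:,:,::-1])
shift((.449,.2075,.2),98)
```

```text
t 9.3 pos [0.4493 0.2076 0.0917] rot [-180.     -0.   -171.97] F [ 0.63  0.38 -0.9 ] w 0.997
shift mm [   0.3   -0.  -108.3] spin 0.0006086481945384245
```

View pics/s5.png

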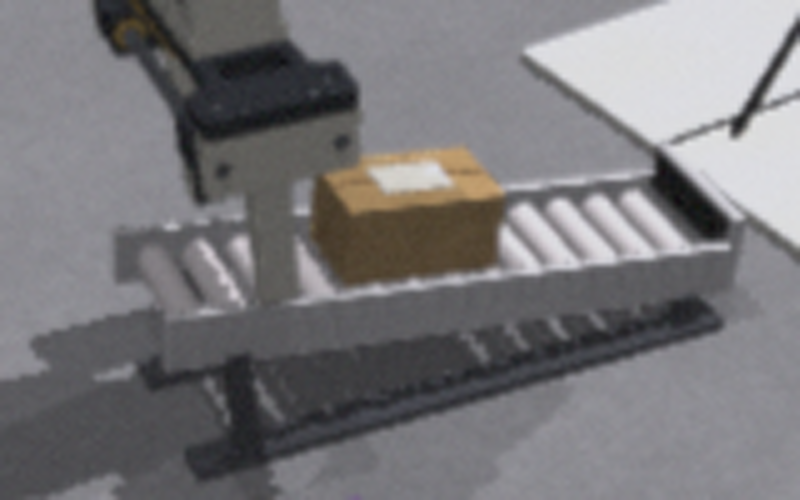

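It is rolling down freely, with its label at (410,178) in the crop. I'll raise the arm clear.

Call:
{"api": "step_arm", "payload": {"series": [[0,[0,0,-10],0],[0,[0,0,-25],0],[0,[0,0,-50],0],[0,[0,0,-80],0],[0,[0,0,-105],0],[0,[0,0,-110],0],[0,[0,0,-110],0],[0,[0,0,-110],0],[0,[0,0,-110],0],[0,[0,0,-110],0],[0,[0,0,-110],0],[0,[0,0,-110],0]]}}

```text
time_s: 10.5
ee_pos: [0.4491, 0.2075, 0.2012]
ee_rot: [-180.0, -0.1, -172.0]
force: [-0.5, 0.3, -0.4]
gripper_width: 1.002
```

Call:
{"api": "step_arm", "payload": {"series": [[0,[0,0,0],0],[0,[0,0,0],0],[0,[0,0,0],0],[0,[0,0,0],0],[0,[0,0,0],0],[0,[0,0,0],0],[0,[0,0,0],0],[0,[0,0,0],0]]}}

```text
time_s: 11.3
ee_pos: [0.4493, 0.2076, 0.2017]
ee_rot: [-180.0, -0.0, -172.0]
force: [0.4, 0.3, 0.6]
gripper_width: 0.997
```

Run:
```python
from h import *
T,dt=optics.camera("top");s,ds=optics.camera("side")
T0=np.load("top0.npz")["im"]; print("square diff",np.abs(T[185:225,390:435].astype(int)-T0[185:225,390:435]).mean())
cv2.imwrite("pics/s6.png",np.hstack([cv2.resize(s[90:210,160:320],(400,300),interpolation=2),cv2.resize(T[110:290,90:330],(400,300),interpolation=2)])[:,:,::-1])
c=np.array([.545,.218]);ax=np.array([np.cos(np.radians(8)),np.sin(np.radians(8))]);no=np.array([-ax[1],ax[0]])
q=cloud("top",dt).reshape(-1,3);L=(q[:,:2]-c)@ax;S=(q[:,:2]-c)@no
k=(L>.05)&(L<.2)&(abs(S)<.04)&(q[:,2]>.075)&(q[:,2]<.12); print("L",np.percentile(L[k],[1,99]),"S",np.percentile(S[k],[1,99]),np.polyfit(L[k],q[k,2],1)); shift((.45,.2,.2))
```

```text
square diff 6.9094444444444445
L [0.07412265 0.15840481] S [-0.02433055  0.02714227] [-0.09320884  0.09948319]
t 11.4 pos [0.4493 0.2075 0.2017] rot [-180.      0.   -171.96] F [ 0.5  -0.71  0.16] w 1.004
shift mm [ 0.3 -7.6  1.7] spin None
```

View pics/s6.png

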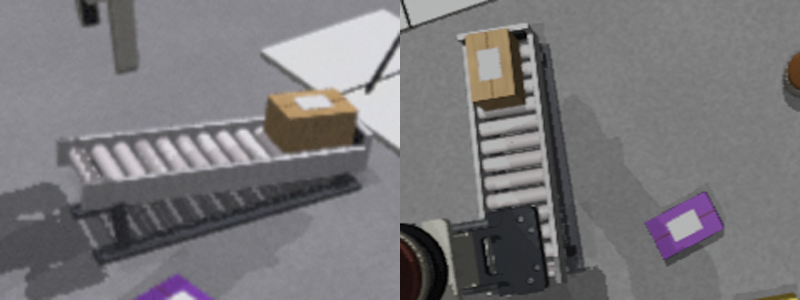

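The carton is at the low end, at about (312,120) on the left and (495,68) on the right. I'll check that it's resting against the stop and not still moving.

Call:
{"api": "step_arm", "payload": {"series": [[0,[0,0,0],0],[0,[0,0,0],0],[0,[0,0,0],0],[0,[0,0,0],0],[0,[0,0,0],0],[0,[0,0,0],0],[0,[0,0,0],0],[0,[0,0,0],0],[0,[0,0,0],0],[0,[0,0,0],0]]}}

```text
time_s: 12.4
ee_pos: [0.4492, 0.2075, 0.2016]
ee_rot: [-180.0, -0.0, -172.0]
force: [-0.3, 1.1, 0.3]
gripper_width: 1.0
```

Run:
```python
from h import *
T,dt=optics.camera("top");s,ds=optics.camera("side")
cv2.imwrite("pics/s7.png",np.hstack([cv2.resize(s[100:180,240:330],(450,400),interpolation=2),cv2.resize(T[115:185,115:175],(343,400),interpolation=2)])[:,:,::-1])
c=np.array([.545,.218]);ax=np.array([np.cos(np.radians(8)),np.sin(np.radians(8))]);no=np.array([-ax[1],ax[0]])
for n,D in (("top",dt),("side",ds)):
    q=cloud(n,D).reshape(-1,3);L=(q[:,:2]-c)@ax;S=(q[:,:2]-c)@no
    k=(L>.05)&(L<.2)&(abs(S)<.04)&(q[:,2]>.075)&(q[:,2]<.12); print(n,"L",np.percentile(L[k],[1,99]),"S",np.percentile(S[k],[1,99]))
    for _ in range(4):
        f=np.polyfit(L[k],q[k,2],1);k&=abs(q[:,2]-np.polyval(f,L))<.003
    print(f)
# square carton label before/after
T0=np.load("top0.npz")["im"]
for im in (T0,T):
    h=cv2.cvtColor(im,cv2.COLOR_RGB2HSV);m=np.zeros(h.shape[:2],np.uint8);m[180:230,385:440]=((h[...,1]>90)&(h[...,0]>8)&(h[...,0]<25)&(h[...,2]>60))[180:230,385:440]
    mm=cv2.moments(m);print("square",mm["m10"]/mm["m00"],mm["m01"]/mm["m00"],mm["m00"])
```

```text
top L [0.0742172  0.15816564] S [-0.02439825  0.02690836]
[-0.1328541   0.10499145]
side L [0.07290483 0.15805877] S [-0.02711948  0.02628623]
[-0.09230211  0.09775701]
square 411.6742596810934 203.83371298405467 439.0
square 411.5296803652968 203.9794520547945 438.0
```

View pics/s7.png

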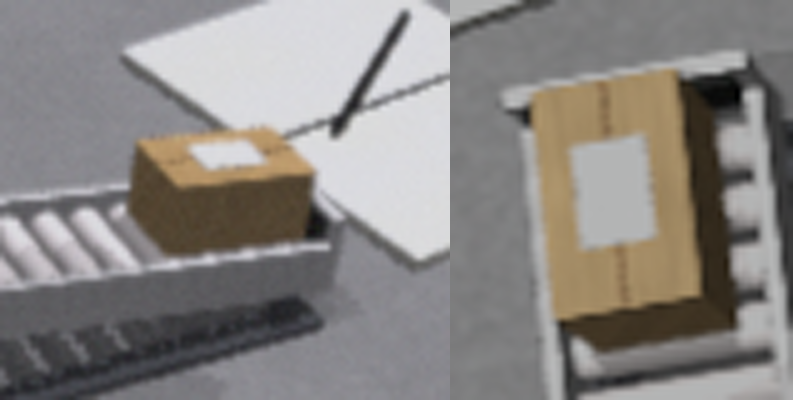

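It hasn't moved since the last picture (rear edge 74.1, then 74.2 mm). The front bottom edge works out at about 151 mm along the rack, which is the stop's position. Handing in.

Run:
```python
from workcell import env
print(env.finish_job())
```

```text
the job is handed in; nothing more can be done
None
```

The long brown slide carton rolled down the rack on its own and is resting against the stop. I handed the job in at about 12.5 s of the 35 s allowed.

- **What I did:** I gripped the carton across its width in the upper half and carried it to the high end. I lowered it until the rear edge touched the first roller. A light grip then let it pivot onto the slope, and I opened the fingers and raised the arm clear.
- **At rest:** Two pictures about 1 s apart show the carton in the same place. Its front bottom edge is about 151 mm along the rack, where the stop's face is (150 mm). It is centred across the lane to within about 2 mm.
- **Square carton:** It did not move (less than 0.2 px between the first and last top views).
- **Forces and contact:** Every wrist force I read stayed under 7 N. The arm ended about 0.2 m above the bench, touching nothing.

**Checks that disagreed:**
- **Slope at release:** The carton's top read 0.125 from the wrist camera and 0.143 from the side, against about 0.150 for the lane. I took it as flat because the upward force jumped to 5.7 N.
- **Slope at the stop:** It read 0.133 from the top and 0.092 from the side. I put this down to noisy depth on a few pixels, since the picture shows it lying on the rollers.
- **Lane centre:** My first estimate was about 3 mm off. I corrected it from the wrist view before setting the carton down.

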